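# Put the oblong hand stamp back in its labelled bay

## Task

Craft time is over for the oblong wooden hand stamp: put it back in the rack, in the bay whose picture card shows an oblong, standing upright on the bay's floor and lengthwise along the bay. Set it down rather than dropping it, and leave the round and the triangular stamps where they are.

Things in the scene. Friction and masses are not known exactly. Their poses are not given: they have to be found in the camera images.
- oblong_stamp_center (a point): Stamp to put away: upright wooden hand stamp, 80 mm tall, about 0.11 kg. Oblong base 78 x 44 mm, 18 mm thick (pale wood, black rubber sole); on it, centred, a darker wooden bar handle 50 mm long, 22 mm thick, 62 mm tall. This point is its centre, 40 mm above its underside, 22 mm above the base's top. x along the length of base and handle, y across (grip the handle across y), z up.
- bay_oblong_floor (a point): Centre of the floor of the bay with the oblong card, 13 mm above the table. One of 3 equal open plywood bays in a row, in any order: inside 100 mm along x, 84 mm along y; walls 4 mm thick, 17 mm above the floor. At the +x end, away from the robot, a sloping white card up to 40 mm above the floor has a black picture: oblong, disc or triangle. z up. The oblong and disc bays are empty.
- round_stamp_center (a point): Stays where it is, on the table: stamp of the same make and handle, 80 mm tall, round base 60 mm across. This point is its centre, half-way up; x along the handle's length, z up.
- triangle_stamp_center (a point): Stays where it is, already home in the bay with the triangle card: stamp of the same make and handle, 80 mm tall, triangular base with 73 mm sides. This point is its centre, half-way up; x along the handle's length, z up.
Things that resemble listed ones, but are neither listed nor needed, are in the scene too. Leave any red or yellow look-alike of the part that bears oblong_stamp_center alone.

How it is judged (in metres and radians):
At the end, for the whole second after the job is handed in: The oblong stamp stands released, upright and at rest on the floor of the bay with the oblong card, within 25 mm of the bay's centre (all the room the walls allow), either way round but lengthwise along the bay within 15 degrees; the round and triangular stamps are within 20 mm of where they began (horizontal distance between oblong_stamp_center and bay_oblong_floor below 0.025 m and z of oblong_stamp_center in the frame of bay_oblong_floor between 0.036 and 0.044 m and angle between oblong_stamp_center's own z axis and vertical below 0.1 rad and angle between the x axis of oblong_stamp_center and the x axis of bay_oblong_floor, either way round below 0.26 rad and linear speed of oblong_stamp below 0.02 m/s and contact force between oblong_stamp and the fingers below 0.05 N and distance of each of round_stamp_center, triangle_stamp_center from where it was at the start of the episode below 0.02 m); the robot touches nothing.
It fails at once if the oblong stamp is dropped or thrown (falls free faster than 0.6 m/s, a drop of about 20 mm) (linear speed of oblong_stamp above 0.6 m/s and contact force between oblong_stamp and the fingers below 0.05 N).
It fails at once if the round stamp is moved more than 20 mm (distance of round_stamp_center from where it was at the start of the episode above 0.02 m).
It fails at once if the triangular stamp is moved more than 20 mm (distance of triangle_stamp_center from where it was at the start of the episode above 0.02 m).
It also fails if it takes over 35 s, if anything falls off the work surface, if the arm or the gripper's body presses on something with over 40 N, if the wrist force passes 120 N, or if a joint passes its speed limit or range.

## Robot

A 7-joint arm with a two-finger parallel gripper is mounted at the origin on the work surface. World frame = base frame: x ahead of the robot, y to its left, z up, the work surface at z = 0. Lengths are in mm, angles in rad, forces in N, time in s.
With the tool pointing down it reaches from about 425 to 1025 mm from the base axis. Payload 3.6 kg.
Tool frame: the origin (TCP) lies midway between the tips of the shut fingers; the grasp point (between the pads) lies 19 mm behind it; z points along the fingers, y is the line along which they close (so a half turn about z gives the same grasp; the last joint's range is limited). The gripper opens to 85 mm and grips with 20 to 120 N. Pads are 22 mm wide; open, the fingers measure 114 mm over their backs; the gripper's body (76 mm by 85 mm) begins 54 mm behind the grasp point. The pads swing forward as they close: fully open they stand 13 mm farther back than shut.
Start: joints at [1.244, 0.591, 0.048, 1.609, -0.033, 0.943, -0.034], TCP at [167.966, -705.278, 231.302] pointing down, gripper open.
Joint ranges: [-2.69, 2.69], [-0.47, 2.24], [-1.27, 1.36], [0.19, 2.51], [-1.53, 4.68], [0.08, 2.07], [-3.09, 3.09]. Speed limits (rad/s): [2.57, 2.57, 3.14, 3.14, 3.14, 3.14, 3.14].

## Interface

Orientations are given as a rotation vector (axis times angle).
In Python, from cell import arm gives the robot as it stands.
- The arm moves only by the tool servo_tool, never from a script. Its argument "increments" is a list of rows, each a list of 2 entries, a list of its own where there are three numbers: the shift along the world's x, y, z scaled (see below), then the turn, a rotation vector about the world's x, y, z scaled (see below). A call has 1 to 20 rows; each row shifts and turns the commanded pose from where the row before left it; what a row does not reach is not made up. The controller multiplies each number of a shift by 1 m and each number of a turn by 0.5 rad. A row lasts 1/12 s, in which the tool goes at most 41.7 mm and 7.16 degrees, less where a joint would pass 70% of its speed; a pose out of reach is approached as far as the arm can. A call with a number of a shift or a turn outside -1 to 1 is refused whole. A call with a gripper value outside its range is refused whole. "gripper" is the opening, from 0 (shut) to 1 (fully open), set as the call begins (left out, the last holds). The fingers move at their own pace and stop on an object; "force" is the grip in N (left out, the last holds). Time passes only in rows, so rows that do not move let the fingers close. It gives the time, the measured TCP pose, the force, the opening and the grip force at its end, in the units of the state.
- arm.state(): the state, without advancing time (a new reading comes with each control period).
- arm.read_camera(name): name is "scene" or "top" or "wrist"; returns the picture (384x512x3 uint8, red, green, blue); there is no depth.
- arm.camera_model(name): a dict with "camera_matrix" (3x3 intrinsics, pixels), "k1" (the pictures are not rectified: a ray, as slopes to the right and down, at radius r is drawn at 1 + k1 r^2 times it, then the intrinsics apply), "world_to_cam" (4x4, takes a point from world to camera coordinates). Camera axes: x right, y down, z forward; pixel columns grow to the right and rows downward; lengths in mm; the calibration is good to about 2 mm. A picture is of the moment at which its call begins: read the wrist's pose just before it. camera_model takes no time and is no camera call; for the wrist camera it gives the pose at the moment of the call.
- arm.hand_in(): hands the job in; it is judged then, once.
The state is a dict: "time_s": time; "joints": joint angles; "joint_velocities": joint speeds; "effort": joint torques, N m; "tool_pos": TCP position; "tcp_rot": TCP orientation; "wrist_force": force on the tool from outside, world axes, zero at the start; "wrist_torque": the same for the moment, N m; "finger_gap": opening from 0.0 (shut) to 1.0 (fully open); "grip_force": force on a finger pad.
Only numpy, scipy, OpenCV 4.12 (cv2) and the standard library are available. Lean on these libraries where they do the work, as an engineer would, in place of code of your own. Each camera call takes 0.05 s, during which the arm holds its last target. There are 200 camera calls.

## Working session

There is one attempt and no reset: what is moved stays moved. The work goes in short steps, Python scripts to look and compute and a tool call to move; the robot and the scene stay as the last step left them, time stands still between calls to the robot, and variables do not carry over. Pictures are saved under pics/ and viewed, at most 10 in all, crops included, and the job is handed in when it is done.

Besides the shell and the picture viewer there is one more tool, called after "Call:" as a command line: name --argument value ..., lists and objects as JSON in quotes. servo_tool: Moves the arm, as the interface text tells. Its arguments: {"type":"object","properties":{"increments":{"type":"array"},"gripper":{"type":"number"},"force":{"type":"number"}},"required":["increments"]}

```bash
mkdir -p pics; cat > h.py <<'E'
import numpy as np, cv2
from cell import arm
def shot(n,f):
    m=arm.camera_model(n); im=arm.read_camera(n); cv2.imwrite(f'pics/{f}.png',im[:,:,::-1]); np.save(f'pics/{f}.npy',m); return im,m
def ray(m,u,v):
    K=np.array(m["camera_matrix"]);T=np.array(m["world_to_cam"]);k=m["k1"]
    d=np.linalg.solve(K,[u,v,1.])[:2]; s=d.copy()
    for _ in range(30): s=d/(1+k*(s@s))
    R=T[:3,:3]; return -R.T@T[:3,3], R.T@np.r_[s,1]
def onz(m,u,v,z):
    o,d=ray(m,u,v); return o+d*(z-o[2])/d[2]
def load(f): return np.load(f'pics/{f}.npy',allow_pickle=True).item()
def proj(m,p):
    K=np.array(m["camera_matrix"]);T=np.array(m["world_to_cam"]);c=T[:3,:3]@p+T[:3,3];s=c[:2]/c[2]
    s=s*(1+m["k1"]*(s@s)); return (K@np.r_[s,1])[:2]
E
python3 - <<'E'
from h import *
a,_=shot("scene","s0");b,_=shot("top","t0");c,_=shot("wrist","w0")
cv2.imwrite('pics/t0x.png',cv2.resize(b[:,:,::-1],(800,600),interpolation=cv2.INTER_CUBIC))
print(arm.state())
E
```

```text
{'time_s': 0.15, 'joints': array([ 1.24350638,  0.59193055,  0.0483068 ,  1.60952836, -0.03324391,
        0.94269865, -0.03372807]), 'joint_velocities': array([-1.50131174e-03, -3.42527832e-03,  9.70111225e-05, -1.33470956e-03,
       -7.46723444e-04,  3.51150523e-05, -2.57775190e-04]), 'effort': array([ 3.10525764e-03, -5.49242163e+01,  1.54983390e+00, -1.98454088e+01,
        9.54580726e-03,  5.70987075e-03,  6.99925110e-06]), 'tool_pos': array([ 167.81099859, -704.65222846,  230.38719819]), 'tcp_rot': array([-3.11842132e+00, -3.66335773e-01,  5.43811182e-04]), 'wrist_force': array([-0.45481066,  0.46314832, -1.05165864]), 'wrist_torque': array([ 0.02505577,  0.01946502, -0.01804054]), 'grip_force': 0.0, 'finger_gap': 0.9989633654044836}
```

View pics/t0x.png

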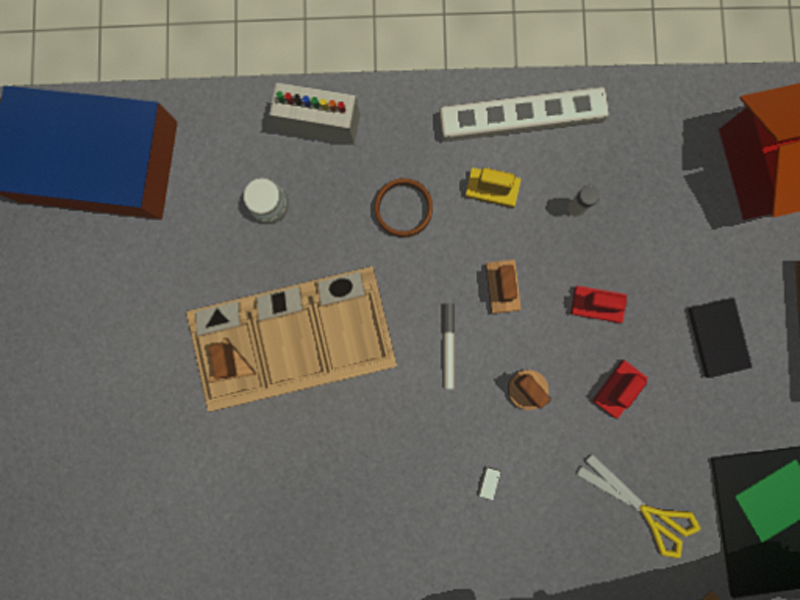

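View pics/s0.png

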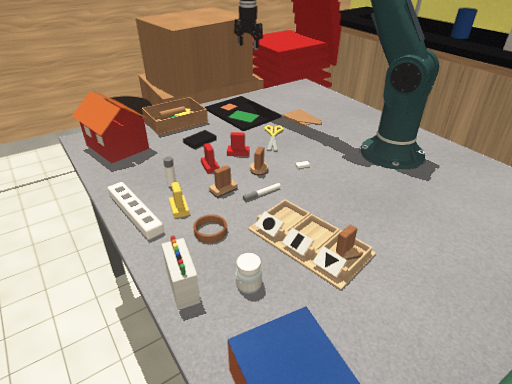

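The top view (800x600) shows four oblong-based stamps: wooden (504,286), yellow (493,187), red (600,303) and red (621,388). Only the wooden one fits, since the red and yellow ones are excluded look-alikes. The round stamp is at (529,390). The rack cards from left to right are triangle (218,318), oblong (279,302) and disc (341,288), so the middle bay is the target. I'll confirm with an enlarged crop.

```bash
python3 - <<'E'
from h import *
b=cv2.imread('pics/t0.png')
# crop x 115..345, y 165..270  scale 3.4
c=cv2.resize(b[165:275,115:360],None,fx=3.2,fy=3.2,interpolation=cv2.INTER_CUBIC);print(c.shape)
cv2.imwrite('pics/t0c.png',c)
E
```

```text
(352, 784, 3)
```

View pics/t0c.png

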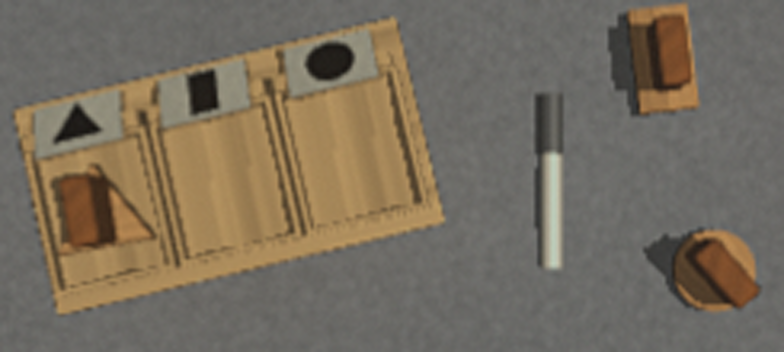

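```bash
python3 - <<'E'
from h import *
m=load('t0'); np.set_printoptions(precision=1,suppress=True)
f=lambda x,y,z: onz(m,(x+.5)/3.2-.5+115,(y+.5)/3.2-.5+165,z)
def show(n,pts,z):
    P=np.array([f(*p,z)[:2] for p in pts]); print(n,P.tolist() if 0 else P, 'mean',P.mean(0)); 
    for i in range(len(P)):
        d=P[(i+1)%len(P)]-P[i]; print('  len %.1f ang %.1f'%(np.hypot(*d),np.degrees(np.arctan2(d[1],d[0]))))
show('base',[(629,10),(687,5),(698,106),(640,113)],18)
show('handle',[(650,18),(683,13),(691,85),(659,89)],80)
show('rack30',[(15,108),(393,17),(443,222),(58,313)],30)
show('rack15',[(15,108),(393,17),(443,222),(58,313)],15)
show('bayfloor',[(157,125),(266,99),(295,236),(180,264)],13)
show('round',[(717,270)],18)
print(m["camera_matrix"],m["k1"],ray(m,256,192))
for p in [(142,112),(176,264),(270,82),(303,234)]: print(f(*p,30))
E
```

```text
base [[ 666.6 -117.8]
 [ 669.2 -161.2]
 [ 593.4 -166.6]
 [ 589.3 -123.3]] mean [ 629.6 -142.2]
  len 43.5 ang -86.5
  len 76.0 ang -175.9
  len 43.5 ang 95.4
  len 77.5 ang 4.1
handle [[ 652.7 -126.5]
 [ 655.6 -150. ]
 [ 604.4 -153.8]
 [ 602.1 -131.1]] mean [ 628.7 -140.4]
  len 23.7 ang -82.8
  len 51.4 ang -175.8
  len 22.8 ang 95.7
  len 50.8 ang 5.2
rack30 [[604.  341.2]
 [664.5  58.2]
 [512.2  24.7]
 [452.  309.7]] mean [558.2 183.5]
  len 289.4 ang -77.9
  len 155.9 ang -167.6
  len 291.3 ang 101.9
  len 155.3 ang 11.7
rack15 [[605.2 345.6]
 [666.4  59. ]
 [512.2  25.1]
 [451.1 313.8]] mean [558.7 185.9]
  len 293.1 ang -77.9
  len 157.9 ang -167.6
  len 295.1 ang 101.9
  len 157.3 ang 11.7
bayfloor [[589.8 238.3]
 [607.3 155.8]
 [504.4 135.7]
 [485.5 222.1]] mean [546.7 188. ]
  len 84.3 ang -78.0
  len 104.8 ang -168.9
  len 88.5 ang 102.3
  len 105.5 ang 8.8
round [[ 471.8 -176.3]] mean [ 471.8 -176.3]
  len 0.0 ang 0.0
[[497.9   0.  256.6]
 [  0.  497.9 190.9]
 [  0.    0.    1. ]] -0.05564988840286362 (array([ 517.1,   -5.1, 1201.7]), array([ 0.1,  0. , -1. ]))
[598.7 245.9  30. ]
[486.  221.8  30. ]
[618.5 150.3  30. ]
[505.9 127.7  30. ]
```

The crop confirms it: wooden oblong stamp at crop (663,58), oblong card on the middle bay at (203,92). The measured base is 77x43.5 mm and the handle 51x23 mm, which match the given sizes. I'll enlarge the scene view to cross-check the bay's lengthwise position.

```bash
python3 - <<'E'
from h import *
b=cv2.imread('pics/s0.png')
cv2.imwrite('pics/s0c.png',cv2.resize(b[193:290,244:379],None,fx=5.9,fy=5.9,interpolation=cv2.INTER_CUBIC))
E
```

```text
(no output)
```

View pics/s0c.png

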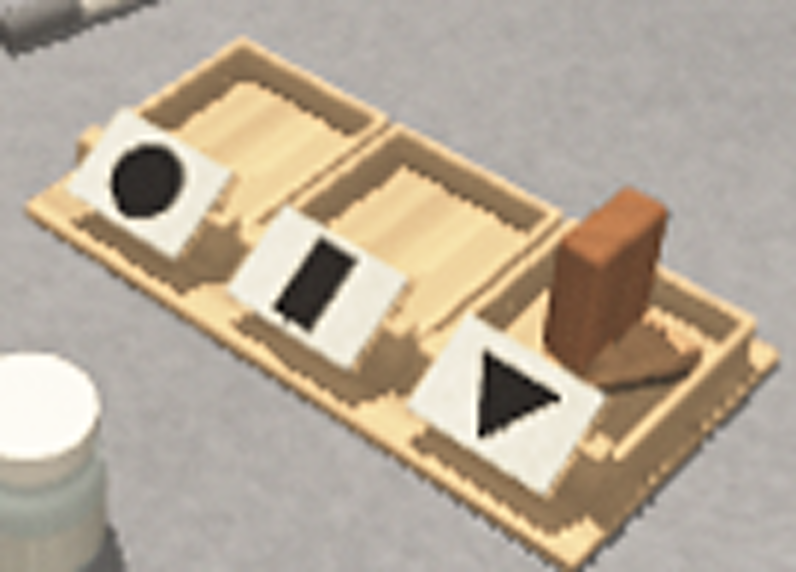

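```bash
python3 - <<'E'
from h import *
m=load('s0'); t=load('t0'); np.set_printoptions(precision=1,suppress=True)
f=lambda x,y,z: onz(m,(x+.5)/5.9-.5+244,(y+.5)/5.9-.5+193,z)
for n,x,y,z in [('nearL in',404,136,30),('nearR in',548,217,30),('floorL near',402,168,13),('floorR near',510,235,13),('plate corner',777,357,13),('plate c',577,570,13),('plate c',27,208,13),('disc near L outer',240,38,30)]: print(n,f(x,y,z))
# candidate bay: project model into top & scene crops
a=np.radians(12);ux=np.array([np.cos(a),np.sin(a),0]);uy=np.array([-np.sin(a),np.cos(a),0])
for c in [(543,183,0),(548,184,0)]:
  for z in (13,30):
    print(c,z)
    for i,j in [(1,1),(1,-1),(-1,-1),(-1,1)]:
      p=np.array(c)+ux*50*i+uy*42*j+[0,0,z]
      q=proj(t,p);s=proj(m,p); print('  top',(q+.5-[115,165])*3.2,'scene',(s+.5-[244,193])*5.9)
E
```

```text
nearL in [508.8 139.   30. ]
nearR in [492.7 217.5  30. ]
floorL near [510.2 141.7  13. ]
floorR near [500.3 204.2  13. ]
plate corner [459.2 322.9  13. ]
plate c [610.6 357.7  13. ]
plate c [672.6  67.6  13. ]
disc near L outer [526.2  36.3  30. ]
(543, 183, 0) 13
  top [162.6 134.2] scene [416.5 348.3]
  top [271.2 108.2] scene [265. 254.]
  top [301.1 238.5] scene [400.2 151.3]
  top [191.7 264.5] scene [549.5 235. ]
(543, 183, 0) 30
  top [158. 133.] scene [420.3 319.4]
  top [268.2 106.7] scene [267.1 225.6]
  top [298.4 238.8] scene [403.5 123.5]
  top [187.5 265.2] scene [554.4 206.7]
(548, 184, 0) 13
  top [161.2 127.5] scene [409.2 354.4]
  top [269.8 101.6] scene [257.5 259.5]
  top [299.6 231.8] scene [393.6 156.2]
  top [190.3 257.8] scene [543.  240.4]
(548, 184, 0) 30
  top [156.6 126.3] scene [412.9 325.4]
  top [266.7  99.9] scene [259.6 231.1]
  top [297. 232.] scene [396.8 128.4]
  top [186.  258.4] scene [547.8 212.1]
```

```bash
python3 - <<'E'
from h import *
np.set_printoptions(precision=2,suppress=True)
m=load('w0');o,d=ray(m,256,192);print(o,d, arm.state()['tool_pos'], m['camera_matrix'][0])
from scipy.spatial.transform import Rotation as R
print(R.from_rotvec(arm.state()['tcp_rot']).as_matrix())
E
```

```text
[ 247.64 -685.92  372.94] [-0.31 -0.08 -0.95] [ 167.81 -704.65  230.39] [344.36   0.   252.43]
[[ 0.97  0.23 -0.  ]
 [ 0.23 -0.97  0.  ]
 [-0.   -0.   -1.  ]]
```

Call:
servo_tool --increments '[[[0.033,0.022,0.006],[0,0,0]],[[0.033,0.022,0.006],[0,0,0]],[[0.033,0.022,0.006],[0,0,0]],[[0.033,0.022,0.006],[0,0,0]],[[0.033,0.022,0.006],[0,0,0]],[[0.024,0.033,0],[0,0,0]],[[0.024,0.033,0],[0,0,0]],[[0.024,0.033,0],[0,0,0]],[[0.024,0.033,0],[0,0,0]],[[0.01,0.038,0],[0,0,0]],[[0.01,0.038,0],[0,0,0]],[[0.01,0.038,0],[0,0,0]],[[0.01,0.038,0],[0,0,0]],[[0.0,0.038,0],[0,0,0]],[[0.0,0.038,0],[0,0,0]],[[0.0,0.038,0],[0,0,0]],[[0,0.038,0],[0,0,0]],[[0,0.038,0],[0,0,0]],[[0,0.038,0],[0,0,0]],[[0,0.038,0],[0,0,0]]]' --gripper 1

```text
time_s: 1.82
tool_pos: [468.4, -43.6, 261.3]
tcp_rot: [3.12, 0.366, 0.0]
wrist_force: [0.0, 0.7, 0.1]
finger_gap: 1.0
grip_force: 0.0
```

Call:
servo_tool --increments '[[[0.02,0.035,0],[0,0,0]],[[0.02,0.035,0],[0,0,0]],[[0.02,0.035,0],[0,0,0]],[[0.02,0.035,0],[0,0,0]],[[0.02,0.03,0],[0,0,0]],[[0.02,0.03,0],[0,0,0]],[[0,0,0],[0,0,0]],[[0,0,0],[0,0,0]],[[0,0,0],[0,0,0]]]'

```text
time_s: 2.57
tool_pos: [588.3, 153.9, 260.7]
tcp_rot: [3.119, 0.366, -0.003]
wrist_force: [0.5, -1.1, -0.7]
finger_gap: 0.998
grip_force: 0.0
```

```bash
python3 - <<'E'
from h import *
a,_=shot("wrist","w1"); cv2.imwrite('pics/w1x.png',cv2.resize(a[:,:,::-1],(800,600),interpolation=cv2.INTER_CUBIC)); print(arm.state()['tool_pos'])
E
```

```text
[588.16356355 152.99973522 260.77791974]
```

View pics/w1x.png

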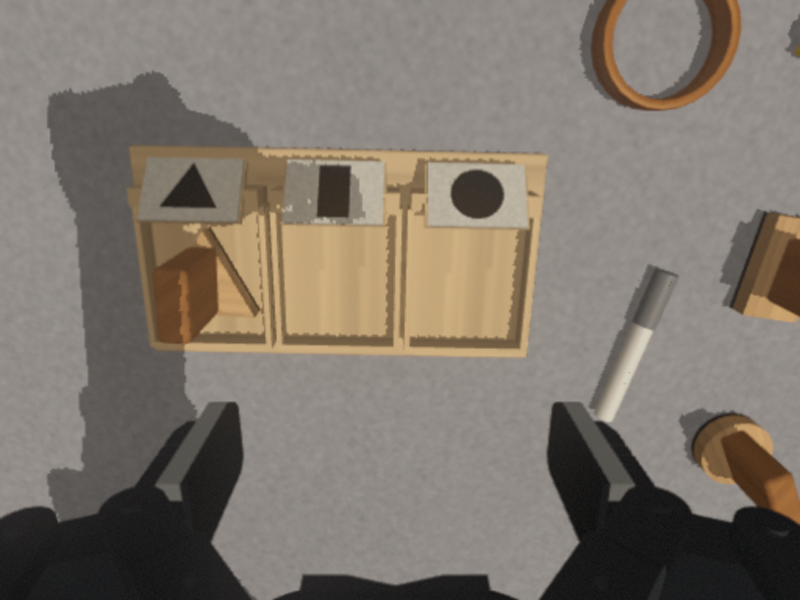

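```bash
python3 - <<'E'
from h import *
from scipy.optimize import least_squares
np.set_printoptions(precision=1,suppress=True)
w=load('w1');s=load('s0');t=load('t0')
fw=lambda x,y:((x+.5)/1.5625-.5,(y+.5)/1.5625-.5)
fs=lambda x,y:((x+.5)/5.9-.5+244,(y+.5)/5.9-.5+193)
ft=lambda x,y:((x+.5)/3.2-.5+115,(y+.5)/3.2-.5+165)
A=np.radians(12)
for n,x,y,z in [('nL',281,346,30),('nR',398,348,30),('fnL',286,336,13),('fnR',393,338,13),('wL',277,232,30),('wR',396,232,30),('outerN',155,350,30),('outerN',526,356,30)]:
    p=onz(w,*fw(x,y),z); print(n,p)
def tri(n,obs):
    M=[];b=[]
    for m,(u,v) in obs:
        o,d=ray(m,u,v);d/=np.linalg.norm(d);P=np.eye(3)-np.outer(d,d);M.append(P);b.append(P@o)
    p,r,_,_=np.linalg.lstsq(np.vstack(M),np.hstack(b),rcond=None);print(n,p,'res',r)
# card corners: low-image edge (near) & far edge; image-left = +y
tri('near+y',[(w,fw(281,222)),(s,fs(408,280)),(t,ft(168,126))])
tri('near-y',[(w,fw(385,224)),(s,fs(287,208)),(t,ft(249,102))])
tri('far+y',[(w,fw(286,160)),(s,fs(350,368)),(t,ft(158,80))])
tri('far-y',[(w,fw(385,161)),(s,fs(231,287)),(t,ft(240,57))])
E
```

```text
nL [487.4 218.5  30. ]
nR [506.2 131.9  30. ]
fnL [488.5 218.1  13. ]
fnR [506.3 135.9  13. ]
wL [573.2 235.6  30. ]
wR [592.5 154.   30. ]
outerN [461.8 311.4  30. ]
outerN [522.2  35.5  30. ]
near+y [585.9 227.2  48.1] res [32.3]
near-y [601.  163.8  49.3] res [5.3]
far+y [622.7 236.7  24.9] res [7.]
far-y [637.5 172.9  28.2] res [1.8]
```

The wrist view shows the middle bay, with near inner corners at (281,346) and (398,348), under the oblong card at (334,191). This puts the bay centre at about (546,186.5) with yaw 12.2°. It agrees with the top view, and the measured widths match 84 mm. The stamp is at (629,-141) with yaw 4.7°. Going to it now.

Call:
servo_tool --increments '[[[0.004,-0.029,0],[0,0,-0.03]],[[0.004,-0.029,0],[0,0,-0.03]],[[0.004,-0.029,0],[0,0,-0.03]],[[0.004,-0.029,0],[0,0,-0.03]],[[0.004,-0.029,0],[0,0,-0.03]],[[0.004,-0.029,0],[0,0,-0.03]],[[0.004,-0.029,0],[0,0,-0.03]],[[0.004,-0.029,0],[0,0,-0.03]],[[0.004,-0.029,0],[0,0,-0.03]],[[0.004,-0.029,0],[0,0,-0.03]],[[0,0,-0.03],[0,0,0]],[[0,0,-0.03],[0,0,0]],[[0,0,-0.03],[0,0,0]],[[0,0,0],[0,0,0]],[[0,0,0],[0,0,0]],[[0,0,0],[0,0,0]]]' --gripper 0.75

```text
time_s: 3.95
tool_pos: [629.3, -136.2, 172.8]
tcp_rot: [3.138, 0.13, 0.003]
wrist_force: [0.2, 0.3, 0.5]
finger_gap: 0.75
grip_force: 0.0
```

```bash
python3 - <<'E'
from h import *
a,_=shot("wrist","w2"); cv2.imwrite('pics/w2x.png',cv2.resize(a[:,:,::-1],(800,600),interpolation=cv2.INTER_CUBIC)); print(arm.state()['tool_pos'],arm.state()['tcp_rot'])
E
```

```text
[ 630.02929752 -136.0405927   173.51271162] [3.13797222 0.13021912 0.0052329 ]
```

View pics/w2x.png

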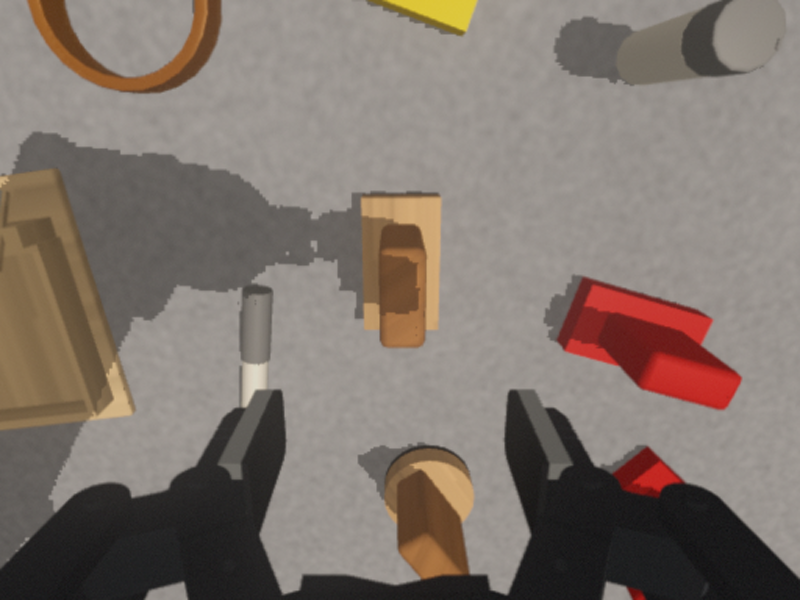

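The stamp lies between the open fingers and square to them, with its handle top from (380,248) to (424,346). I'll compute the remaining offset.

```bash
python3 - <<'E'
from h import *
np.set_printoptions(precision=1,suppress=True)
w=load('w2')
fw=lambda x,y:((x+.5)/1.5625-.5,(y+.5)/1.5625-.5)
for z,c in [(80,[(380,248),(425,248),(424,346),(382,346)]),(18,[(361,195),(441,195),(438,329),(362,329)])]:
    P=np.array([onz(w,*fw(*p),z)[:2] for p in c]);d=P[1]-P[2];d2=P[0]-P[3];print(P,P.mean(0),np.degrees(np.arctan2(d[1],d[0])),np.degrees(np.arctan2(d2[1],d2[0])))
E
```

```text
[[ 654.7 -127.6]
 [ 656.3 -147.7]
 [ 608.7 -152. ]
 [ 607.1 -132. ]] [ 631.7 -139.8] 5.131555091939558 5.3138814935426115
[[ 668.7 -114.5]
 [ 672.3 -158.3]
 [ 593.5 -165.1]
 [ 589.8 -120. ]] [ 631.1 -139.5] 4.942695075291792 3.963716716825668
```

Call:
servo_tool --increments '[[[0.001,-0.004,-0.03],[0,0,0]],[[0,0,-0.03],[0,0,0]],[[0,0,-0.03],[0,0,0]],[[0,0,-0.025],[0,0,0]],[[0,0,-0.018],[0,0,0]],[[0,0,-0.01],[0,0,0]],[[0,0,0],[0,0,0]],[[0,0,0],[0,0,0]],[[0,0,0],[0,0,0]]]'

```text
time_s: 4.75
tool_pos: [631.7, -139.6, 30.3]
tcp_rot: [3.138, 0.131, 0.006]
wrist_force: [0.0, 0.3, 0.3]
finger_gap: 0.756
grip_force: 0.0
```

Call:
servo_tool --increments '[[[0,0,0],[0,0,0]],[[0,0,0],[0,0,0]],[[0,0,0],[0,0,0]],[[0,0,0],[0,0,0]],[[0,0,0],[0,0,0]],[[0,0,0],[0,0,0]],[[0,0,0],[0,0,0]],[[0,0,0],[0,0,0]],[[0,0,0],[0,0,0]],[[0,0,0],[0,0,0]]]' --gripper 0 --force 30

```text
time_s: 5.58
tool_pos: [630.4, -139.4, 29.2]
tcp_rot: [3.139, 0.131, 0.001]
wrist_force: [-1.1, -0.1, 6.5]
finger_gap: 0.253
grip_force: 35.1
```

Call:
servo_tool --increments '[[[0,0,0.01],[0,0,0]],[[0,0,0.02],[0,0,0]],[[0,0,0.03],[0,0,0]],[[0,0,0.03],[0,0,0]],[[0,0,0.02],[0,0,0]],[[0,0,0.01],[0,0,0]],[[0,0,0],[0,0,0]],[[0,0,0],[0,0,0]]]'

```text
time_s: 6.25
tool_pos: [629.4, -139.2, 148.0]
tcp_rot: [-3.139, -0.132, 0.001]
wrist_force: [-0.0, 0.3, -1.8]
finger_gap: 0.251
grip_force: 34.1
```

Call:
servo_tool --increments '[[[-0.003,0.01,0],[0,0,0]],[[-0.005,0.02,0],[0,0,0.02]],[[-0.007,0.028,0],[0,0,0.02]],[[-0.007,0.028,0],[0,0,0.03]],[[-0.008,0.03,0],[0,0,0.03]],[[-0.008,0.03,0],[0,0,0.03]],[[-0.008,0.03,0],[0,0,0.03]],[[-0.008,0.03,0],[0,0,0.03]],[[-0.008,0.03,0],[0,0,0.03]],[[-0.008,0.03,0],[0,0,0.02]],[[-0.007,0.028,0],[0,0,0.02]],[[-0.006,0.02,0],[0,0,0]],[[-0.002,0.012,0],[0,0,0]],[[0,0,0],[0,0,0]],[[0,0,0],[0,0,0]],[[0,0,0],[0,0,0]]]'

```text
time_s: 7.58
tool_pos: [545.1, 184.4, 147.6]
tcp_rot: [3.122, 0.331, -0.002]
wrist_force: [-0.1, -0.5, -2.1]
finger_gap: 0.256
grip_force: 34.1
```

```bash
python3 - <<'E'
from h import *
a,_=shot("wrist","w3"); cv2.imwrite('pics/w3x.png',cv2.resize(a[:,:,::-1],(800,600),interpolation=cv2.INTER_CUBIC)); s=arm.state();print(s['tool_pos'],s['tcp_rot'],s['grip_force'],s['wrist_force'])
E
```

```text
[545.32961893 184.0887624  147.83124499] [ 3.12242190e+00  3.29886947e-01 -1.30804362e-03] 34.12085831165314 [-0.17930076 -0.0759323  -1.35586442]
```

View pics/w3x.png

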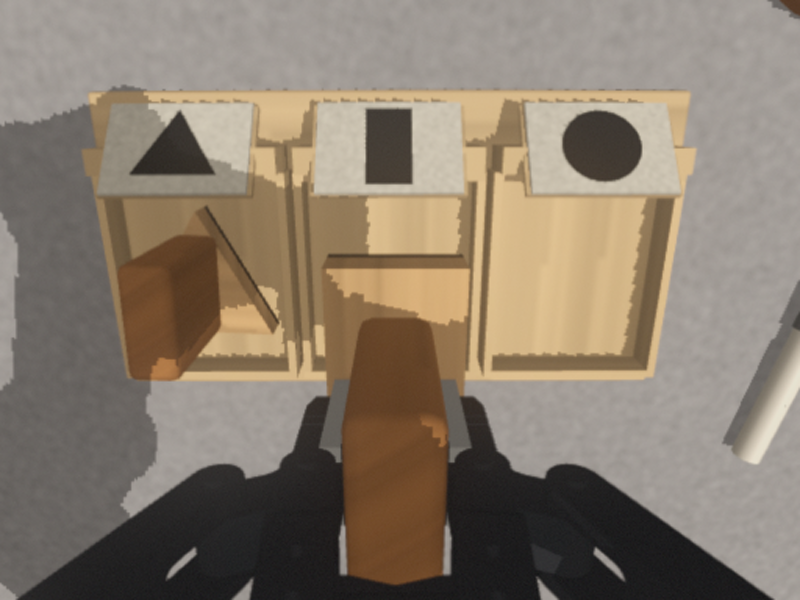

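```bash
python3 - <<'E'
from h import *
np.set_printoptions(precision=1,suppress=True)
w=load('w3');a=np.radians(12.1);U=np.array([[np.cos(a),np.sin(a)],[-np.sin(a),np.cos(a)]])
fw=lambda x,y:((x+.5)/1.5625-.5,(y+.5)/1.5625-.5)
T=np.array([545.3,184.1])
for n,x,y,z in [('bL',323,268,136.5),('bR',470,268,136.5),('wLtop',307,230,30),('wRtop',472,230,30),('triR near in',290,372,30),('discL near in',488,373,30),('disc floor near L',492,356,13),('discR near in',648,371,30),('out+y',125,378,30),('out-y',655,379,30)]:
    p=onz(w,*fw(x,y),z)[:2];print(n,p,'in bay axes rel TCP',U@(p-T))
E
```

```text
bL [579.  213.4] in bay axes rel TCP [39.1 21.6]
bR [588.1 170.9] in bay axes rel TCP [ 39.1 -21.9]
wLtop [564.3 232.4] in bay axes rel TCP [28.7 43.3]
wRtop [581.2 153.3] in bay axes rel TCP [ 28.6 -37.6]
triR near in [486.1 229.2] in bay axes rel TCP [-48.4  56.5]
discL near in [507.7 125.1] in bay axes rel TCP [-49.1 -49.8]
disc floor near L [510.8 120.7] in bay axes rel TCP [-47.1 -54.7]
discR near in [526.7  41. ] in bay axes rel TCP [ -48.2 -136.1]
out+y [463.7 316.1] in bay axes rel TCP [-52.1 146.2]
out-y [522.9  35.5] in bay axes rel TCP [ -53.1 -140.6]
```

The stamp is held level and lengthwise over the middle (oblong) bay: base far edge (323,268)–(470,268), walls at x = 307 and 472. A shift of (+1, +3) mm centres it, then I lower it.

Call:
servo_tool --increments '[[[0.001,0.003,-0.01],[0,0,0]],[[0,0,-0.02],[0,0,0]],[[0,0,-0.02],[0,0,0]],[[0,0,-0.015],[0,0,0]],[[0,0,-0.012],[0,0,0]],[[0,0,-0.01],[0,0,0]],[[0,0,-0.007],[0,0,0]],[[0,0,-0.004],[0,0,0]],[[0,0,-0.003],[0,0,0]],[[0,0,0],[0,0,0]],[[0,0,0],[0,0,0]],[[0,0,0],[0,0,0]]]'

```text
time_s: 8.63
tool_pos: [546.4, 190.0, 47.9]
tcp_rot: [-3.123, -0.335, -0.002]
wrist_force: [-0.7, -0.6, -0.9]
finger_gap: 0.257
grip_force: 34.1
```

Call:
servo_tool --increments '[[[0,0,-0.002],[0,0,0]],[[0,0,-0.002],[0,0,0]],[[0,0,0],[0,0,0]],[[0,0,0],[0,0,0]],[[0,0,0],[0,0,0]]]'

```text
time_s: 9.05
tool_pos: [546.0, 189.7, 43.3]
tcp_rot: [-3.124, -0.335, -0.0]
wrist_force: [-0.8, -0.5, -1.6]
finger_gap: 0.251
grip_force: 34.1
```

Call:
servo_tool --increments '[[[0,0,-0.001],[0,0,0]],[[0,0,-0.001],[0,0,0]],[[0,0,0],[0,0,0]],[[0,0,0],[0,0,0]],[[0,0,0],[0,0,0]]]'

```text
time_s: 9.47
tool_pos: [545.9, 189.7, 41.2]
tcp_rot: [3.124, 0.335, -0.0]
wrist_force: [-0.2, -0.4, -2.4]
finger_gap: 0.252
grip_force: 34.1
```

Call:
servo_tool --increments '[[[0,0,-0.001],[0,0,0]],[[0,0,0],[0,0,0]],[[0,0,0],[0,0,0]]]'

```text
time_s: 9.72
tool_pos: [545.9, 189.7, 41.1]
tcp_rot: [3.124, 0.335, 0.0]
wrist_force: [-1.9, -1.3, 5.5]
finger_gap: 0.256
grip_force: 35.0
```

Call:
servo_tool --increments '[[[0,0,-0.001],[0,0,0]],[[0,0,0],[0,0,0]],[[0,0,0],[0,0,0]]]'

```text
time_s: 9.97
tool_pos: [545.9, 189.7, 41.1]
tcp_rot: [3.123, 0.335, 0.0]
wrist_force: [-3.5, -1.4, 13.5]
finger_gap: 0.254
grip_force: 36.1
```

The upward force shows contact at the expected height. Easing off and releasing.

Call:
servo_tool --increments '[[[0,0,0.001],[0,0,0]],[[0,0,0],[0,0,0]]]'

```text
time_s: 10.13
tool_pos: [546.2, 189.8, 41.1]
tcp_rot: [-3.123, -0.335, -0.001]
wrist_force: [-2.5, 0.1, 7.0]
finger_gap: 0.257
grip_force: 35.3
```

Call:
servo_tool --increments '[[[0,0,0],[0,0,0]],[[0,0,0],[0,0,0]],[[0,0,0],[0,0,0]],[[0,0,0],[0,0,0]],[[0,0,0],[0,0,0]],[[0,0,0],[0,0,0]]]' --gripper 0.5

```text
time_s: 10.63
tool_pos: [545.9, 189.7, 40.1]
tcp_rot: [3.124, 0.335, -0.0]
wrist_force: [-0.2, 0.3, 0.0]
finger_gap: 0.501
grip_force: 0.0
```

Call:
servo_tool --increments '[[[0,0,0.01],[0,0,0]],[[0,0,0.02],[0,0,0]],[[0,0,0.03],[0,0,0]],[[0,0,0.03],[0,0,0]],[[0,0,0.03],[0,0,0]],[[0,0,0.03],[0,0,0]],[[0,0,0.03],[0,0,0]],[[0,0,0.02],[0,0,0]],[[0.03,0,0],[0,0,0]],[[0.03,0,0],[0,0,0]],[[0,0,0],[0,0,0]],[[0,0,0],[0,0,0]],[[0,0,0],[0,0,0]]]'

```text
time_s: 11.72
tool_pos: [605.0, 189.6, 240.2]
tcp_rot: [3.124, 0.335, -0.002]
wrist_force: [0.2, 0.0, 0.2]
finger_gap: 0.5
grip_force: 0.0
```

```bash
python3 - <<'E'
from h import *
a,_=shot("wrist","w4"); cv2.imwrite('pics/w4x.png',cv2.resize(a[:,:,::-1],(800,600),interpolation=cv2.INTER_CUBIC)); print(arm.state()['tool_pos'])
E
```

```text
[604.48183013 189.73774323 240.09807754]
```

View pics/w4x.png

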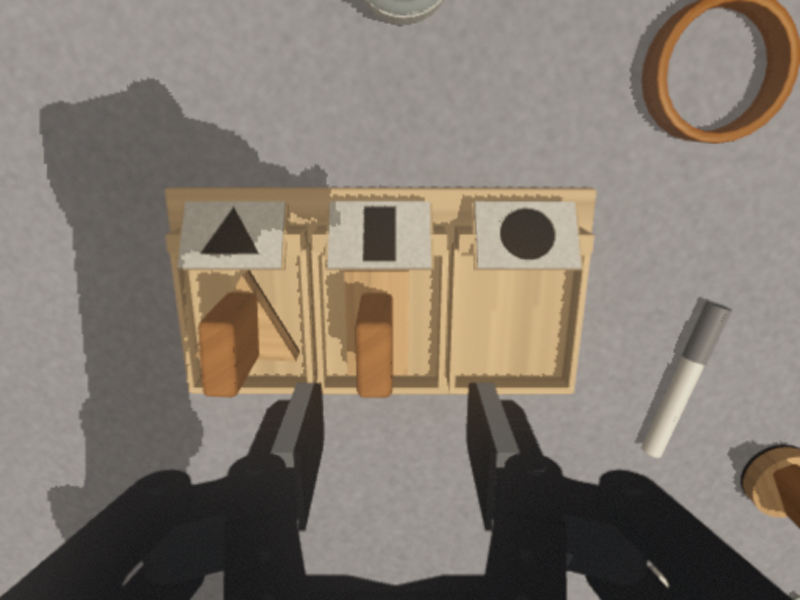

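The stamp stands upright and lengthwise in the oblong bay, with its handle top at (375,345) and base about (345–408, 270–375), inside the walls. The triangular and round stamps are undisturbed, so I'm handing in.

```bash
python3 -c "
from cell import arm
print(arm.hand_in())"
```

```text
the job is handed in; nothing more can be done
None
```

The oblong stamp stands upright, released and lengthwise in the oblong-card bay; the round and triangular stamps were left untouched, and the job is handed in (no verdict was returned).

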